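# Find the tin with the steel bushing and present it

### The arm

A 7-joint arm with a two-finger parallel gripper is mounted at the origin on the work surface. World frame = base frame: x ahead of the robot, y to its left, z up, the work surface at z = 0. Lengths are in m, angles in rad, forces in N, time in s.
With the tool pointing down it reaches from about 0.375 to 0.925 m from the base axis. Payload 3.1 kg.
Tool frame: the origin (TCP) lies between the finger pads; the fingertips stand 19 mm ahead of it and the grasp point (between the pads) is the TCP; z points along the fingers, y is the line along which they close (so a half turn about z gives the same grasp; the last joint's range is limited). The gripper opens to 85 mm and grips with 20 to 120 N. Pads are 22 mm wide; open, the fingers measure 114 mm over their backs; the gripper's body (76 mm by 85 mm) begins 54 mm behind the grasp point. The pads swing forward as they close: fully open they stand 13 mm farther back than shut.
Start: joints at [1.035, 0.383, 0.044, 1.598, -0.018, 1.161, -0.05], TCP at [0.276, -0.589, 0.25] pointing down, gripper open.
Joint ranges: [-2.61, 2.61], [-0.41, 2.15], [-1.48, 1.57], [0, 2.5], [-1.57, 4.71], [0.05, 1.97], [-2.85, 2.85]. Speed limits (rad/s): [2.79, 2.79, 3.14, 3.14, 3.14, 3.14, 3.14].

### API

Orientations are given as a unit quaternion [x, y, z, w].
In Python, from bench import move_ptp, movel, move_j, move_gripper, pause, inverse_kinematics, read_camera, camera_params, MotionError, sign_off, look_for, tip_of, read_time_s, read_qpos, read_joint_vel, read_effort, read_eef_pos, read_tcp_rot, read_ft_force, read_ft_torque, read_finger_gap, read_grasp_force gives the robot as it stands. Calls block until the motion is done:
- move_ptp(position, orientation): joint-space move of the TCP to a pose.
- movel(position, orientation=None, speed=0.15): straight line of the TCP; orientation=None keeps the orientation; speed is the mean speed in m/s.
- move_j(angles): joint-space move.
- move_gripper(opening, effort=None): finger opening in m; effort is the grip in N (None keeps the last); returns when the fingers have stopped.
- pause(seconds).
- inverse_kinematics(position, orientation): joint angles nearest the present ones, or None.
- read_camera(name): name is "scene" or "top" or "wrist"; returns the picture (400x640x3 uint8, red, green, blue); there is no depth.
- camera_params(name): a dict with "K" (3x3 intrinsics, pixels), "camera_from_world" (4x4, takes a point from world to camera coordinates). Camera axes: x right, y down, z forward; pixel columns grow to the right and rows downward; lengths in m; the calibration is good to about 2 mm. A picture is of the moment at which its call begins: read the wrist's pose just before it. camera_params takes no time and is no camera call; for the wrist camera it gives the pose at the moment of the call.
A pose or a line that the arm cannot do raises MotionError and nothing moves.
- sign_off(): hands the job in; it is judged then, once.
Trained networks look in the newest picture that a camera, given by its name, has taken for a name from the list of things; names that differ only in an ending like _2 or _b are one class to them, and where a whole thing is asked for, a point or a joint stands for the part that bears it (a point fixed in the world has none). Each returns a list of dicts, best first, with "confidence" (0 to 1); they miss things now and then, are a little off and sometimes report something else, mostly with a low value. They report only what shows in the picture. A call takes as long as a camera call. They do not tell look-alikes from the thing itself.
- look_for(camera, name): "at" ([column, row] in pixels, amid what is visible of it).
- tip_of(camera, name): "at" ([column, row] in pixels: a listed point, or the origin of a listed thing).
Readings, each from a call of its own:
- read_time_s(): time.
- read_qpos(): joint angles.
- read_joint_vel(): joint speeds.
- read_effort(): joint torques, N m.
- read_eef_pos(): TCP position.
- read_tcp_rot(): TCP orientation.
- read_ft_force(): force on the tool from outside, world axes, zero at the start.
- read_ft_torque(): the same for the moment, N m.
- read_finger_gap(): finger opening in m.
- read_grasp_force(): force on a finger pad.
Only numpy, scipy, OpenCV 4.12 (cv2) and the standard library are available. Lean on these libraries where they do the work, as an engineer would, in place of code of your own. Each camera call takes 0.05 s, during which the arm holds its last target. There are 200 camera calls.

### The job

Lift the lid of the grey parts case until it leans back on its stop and stays open. Of the two look-alike tins inside, lift first the left one (as the robot sees it) well off the case floor, hold it still a moment to feel its weight and stand it back in the case, then lift the right one in the same way to find out which is heavier. Finish while holding the heavier tin, still and upright, in the gripper about 15 cm above the middle of the round hand-over mat, with the lighter one standing in the open case and the other things on the counter left where they are.

Things in the scene. Friction and masses are not known exactly. Their poses are not given: they have to be found in the camera images.
- case: open-topped grey steel case fixed to the counter, 142 (x) x 262 (y) x 85 mm (z) outside, walls and floor 6 mm thick; origin at the centre of its underside, its x axis points away from the robot towards the hinged side, y to the left along its long side. The tins stand on its floor about 60 mm to the left and right of the middle and 10 mm nearer the front; a small bearing ring (32 mm across, 9 mm tall) lies loose on the floor between them, near the back, and may be touched
- lid (a joint): angle of the case's lid about its far upper edge: 0 shut, 1.8 rad against its stop (leaning back past upright, where its weight keeps it). It falls shut if let go below about 1.5 rad. The lid is a 7 mm plate weighing 0.35 kg that covers the case; lifting its handle takes about 2 N
- lid_handle (a point): middle of the lid's handle: a steel bar 16 mm thick and 40 mm long parallel to the case's y axis, standing 28 mm out from the lid's front edge on a narrow tongue. It can be pinched by its two ends (40 mm apart) and then turns between the fingers as the lid swings. Moves with the lid, on a circle of 170 mm about the hinge
- lid_hinge (a point): middle of the lid's hinge line, on the case's far upper edge, 71 mm from the case's centre and 85 mm above the counter; the line runs along the case's y axis; the handle's middle lies 170 mm in front of it and 4 mm above it when shut
- tin_left: the left tin (on the left, +y half of the case): a closed square aluminium tin, 46 x 46 mm and 72 mm tall, upright; origin at the centre of its underside, z up, x and y square to its sides, turned by up to 0.2 rad against the case. The two tins look exactly alike; one (either, it varies) holds a steel bushing and weighs 370 to 470 g in all, the other an aluminium one and weighs 190 to 250 g. The bushing has up to 4 mm of play inside. Rigid, may be gripped with 40 N
- tin_right: the right tin (on the right, -y half of the case): a closed square aluminium tin, 46 x 46 mm and 72 mm tall, upright; origin at the centre of its underside, z up, x and y square to its sides, turned by up to 0.2 rad against the case. The two tins look exactly alike; one (either, it varies) holds a steel bushing and weighs 370 to 470 g in all, the other an aluminium one and weighs 190 to 250 g. The bushing has up to 4 mm of play inside. Rigid, may be gripped with 40 N
- mat: round flat hand-over mat fixed to the counter to the right of the case: black rubber with a cork top, 120 mm across, 4 mm thick; origin under its centre
- oil: bystander: upright oil can, 56 mm across, 130 mm tall; origin under its centre
- socket: bystander: small steel wrench socket standing on end, 28 mm across, 34 mm tall; origin under its centre
- driver: bystander: screwdriver lying on the counter to the left of the case
- spanner: bystander: spanner lying on the counter at the right
- tape: bystander: flat roll of tape, 90 mm across, 25 mm tall, to the left of the case; origin under its centre
Things that resemble listed ones, but are neither listed nor needed, are in the scene too. Of the things that look like the mat, take the one that is farthest to the robot's left at the start.

How it is judged:
On the way, in this order (a step that is already met when the one before it is completed fails the run):
1. the lid is open and leaning on its stop (value of joint lid above 1.7 rad and velocity of joint lid below 0.2 rad/s), for 0.2 s.
2. the left tin is held clear of the case floor (by 30 mm or more) while the right one stands in the case (contact force between the fingers and tin_left above 1 N and contact force between tin_left and case below 0.1 N and z of tin_left in the frame of case above 0.035 m and contact force between tin_right and case above 0.8 N and value of joint lid above 1.65 rad), for 0.3 s.
3. the right tin is held clear of the case floor (by 30 mm or more) while the left one stands in the case (contact force between the fingers and tin_right above 1 N and contact force between tin_right and case below 0.1 N and z of tin_right in the frame of case above 0.035 m and contact force between tin_left and case above 0.8 N and value of joint lid above 1.65 rad), for 0.3 s.
At the end, for the whole second after the job is handed in: Lid over 1.65 rad; one tin held still by the fingers alone, underside 80-300 mm above the counter, within 50 mm of the mat's centre and 15 deg of upright; the other stands untouched at rest on the case floor and is the lighter (presses on it with under 3.05 N; the heavier weighs 3.6 N or more) (value of joint lid above 1.65 rad and ((contact force between the fingers and tin_left above 1 N and contact force between tin_left and case below 0.1 N and height (world z) of tin_left between 0.08 and 0.3 m and horizontal distance between tin_left and mat below 0.05 m and angle between tin_left's own z axis and vertical below 0.26 rad and linear speed of each of tin_left, tin_right below 0.03 m/s and contact force between tin_right and case between 0.8 and 3.05 N and contact force between the fingers and tin_right below 0.1 N and angle between tin_right's own z axis and vertical below 0.2 rad and z of tin_right in the frame of case below 0.015 m) or (contact force between the fingers and tin_right above 1 N and contact force between tin_right and case below 0.1 N and height (world z) of tin_right between 0.08 and 0.3 m and horizontal distance between tin_right and mat below 0.05 m and angle between tin_right's own z axis and vertical below 0.26 rad and linear speed of each of tin_right, tin_left below 0.03 m/s and contact force between tin_left and case between 0.8 and 3.05 N and contact force between the fingers and tin_left below 0.1 N and angle between tin_left's own z axis and vertical below 0.2 rad and z of tin_left in the frame of case below 0.015 m))); the arm keeps its last pose, push and grip.
It fails at once if one of the other things on the counter (oil can, socket, screwdriver, spanner, tape) is moved by more than 30 mm (distance of any of oil, socket, driver, spanner, tape from where it was at the start of the episode above 0.03 m).
It also fails if it takes over 72 s, if anything falls off the work surface, if the arm or the gripper's body presses on something with over 40 N, if the wrist force passes 120 N, or if a joint passes its speed limit or range.

## Working session

There is one attempt and no reset: what is moved stays moved. The work goes in short steps, each a Python script; the robot and the scene stay as the last script left them, time stands still between calls to the robot, and variables do not carry over. Pictures are saved under pics/ and viewed, at most 10 in all, crops included, and the job is handed in when it is done.

```bash
mkdir -p pics
cat > h.py <<'E'
import numpy as np, cv2
from bench import *
def ray(cam,px,z,P=None):
    P=P or camera_params(cam);K=np.array(P["K"]);T=np.array(P["camera_from_world"])
    R,t=T[:3,:3],T[:3,3];c=-R.T@t
    d=R.T@np.linalg.inv(K)@np.array([px[0],px[1],1.]);return c+d*(z-c[2])/d[2]
def proj(cam,p):
    P=camera_params(cam);q=np.array(P["camera_from_world"])@np.append(p,1);q=np.array(P["K"])@q[:3];return q[:2]/q[2]
def save(cam,n):
    im=read_camera(cam);cv2.imwrite(f"pics/{n}.png",im[:,:,::-1]);return im
E
python3 - <<'E'
from h import *
print(read_time_s(),read_tcp_rot(),read_ft_force())
a=save("top","top0");b=save("scene","scene0")
zs=dict(lid_handle=.089,lid_hinge=.085,mat=.0,oil=0,socket=0,driver=0.01,spanner=0,tape=0,case=0)
for c in("top","scene"):
    for n,z in zs.items():
        for r in tip_of(c,n)[:4]: print(c,n,np.round(r["at"]),round(r["confidence"],2),ray(c,r["at"],z).round(3))
E
```

```text
0.0 [ 9.76126752e-01  2.17197400e-01 -3.78568736e-04 -1.30790908e-03] [0.05555554 0.01165573 0.21131771]
top lid_handle [264. 195.] 0.81 [0.465 0.119 0.089]
top lid_hinge [259. 141.] 0.73 [0.625 0.141 0.085]
top mat [444. 261.] 0.71 [ 0.273 -0.443  0.   ]
top mat [419. 194.] 0.59 [ 0.484 -0.362  0.   ]
top oil [405. 128.] 0.56 [ 0.696 -0.316  0.   ]
top socket [361. 212.] 0.53 [ 0.422 -0.178  0.   ]
top driver [178. 187.] 0.57 [0.489 0.398 0.01 ]
top tape [176. 144.] 0.77 [0.626 0.415 0.   ]
top case [267. 170.] 0.75 [0.55  0.124 0.   ]
scene lid_handle [379. 182.] 0.88 [0.454 0.109 0.089]
scene lid_hinge [405. 233.] 0.69 [0.627 0.141 0.085]
scene mat [189. 175.] 0.94 [ 0.271 -0.442  0.   ]
scene mat [173. 284.] 0.83 [ 0.643 -0.472  0.   ]
scene mat [214. 234.] 0.57 [ 0.503 -0.365  0.   ]
scene mat [152. 214.] 0.28 [ 0.408 -0.544  0.   ]
scene oil [280. 205.] 0.67 [ 0.429 -0.172  0.   ]
scene socket [281. 204.] 0.41 [ 0.424 -0.17   0.   ]
scene driver [476. 202.] 0.82 [0.504 0.399 0.01 ]
scene spanner [152. 213.] 0.66 [ 0.404 -0.544  0.   ]
scene tape [494. 238.] 0.88 [0.628 0.408 0.   ]
scene tape [231. 291.] 0.66 [ 0.686 -0.322  0.   ]
scene case [387. 234.] 0.71 [0.57  0.115 0.   ]
```

View pics/top0.png

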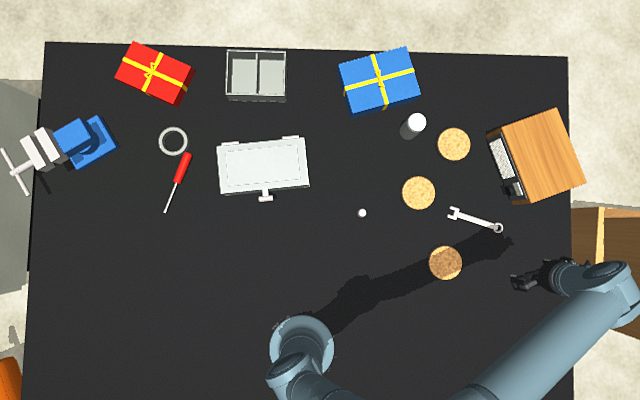

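View pics/scene0.png

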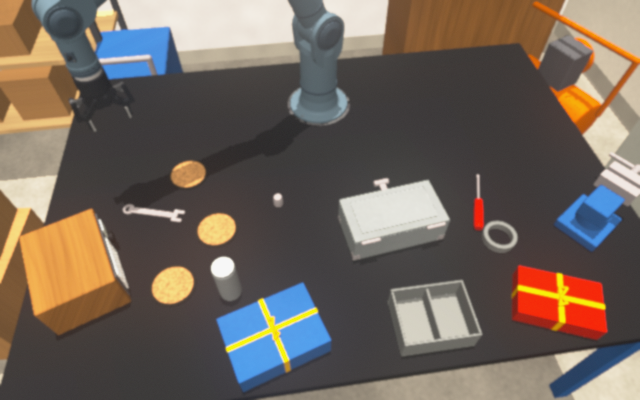

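The pictures show the closed grey case at about (264,165) in the top view, with its handle at (265,196). A grey tray without a lid is a look-alike and gets ignored. There are three cork discs, and the leftmost one at (419,193) is the mat, at about (0.49, -0.363).

```bash
cat >> h.py <<'E'
def q(psi): return [float(np.cos(psi/2)),float(np.sin(psi/2)),0.,0.]
E
python3 - <<'E'
from h import *
# mat centroids by colour for check
im=read_camera("top");hsv=cv2.cvtColor(im,cv2.COLOR_RGB2HSV)
m=cv2.inRange(hsv[:, :480],(8,60,90),(28,200,255))
n,l,s,c=cv2.connectedComponentsWithStats(m)
for k in range(1,n):
    if 400<s[k,4]<1500: print("disc",c[k],ray("top",c[k],.004).round(3))
for f in ((220,193),(310,187),(219,144),(305,137)): print(ray("top",f,.09).round(3))
move_ptp([.42,.115,.33],q(.12))
print(read_eef_pos(),read_time_s())
save("wrist","w1")
for nme,z in (("lid_handle",.089),("lid_hinge",.085),("case",0)):
    for r in tip_of("wrist",nme)[:2]: print(nme,np.round(r["at"]),round(r["confidence"],2),ray("wrist",r["at"],z).round(3))
E
```

```text
disc [453.61981567 143.74654378] [ 0.648 -0.471  0.004]
disc [418.23900789 192.51183766] [ 0.489 -0.358  0.004]
disc [444.95121951 262.50554324] [ 0.27  -0.444  0.004]
[0.467 0.249 0.09 ]
[ 0.491 -0.016  0.09 ]
[0.613 0.257 0.09 ]
[0.641 0.003 0.09 ]
[0.42042756 0.11404136 0.32997982] 3.6083
lid_handle [321. 129.] 0.73 [0.456 0.114 0.089]
case [318.  39.] 0.61 [0.551 0.128 0.   ]
```

View pics/w1.png

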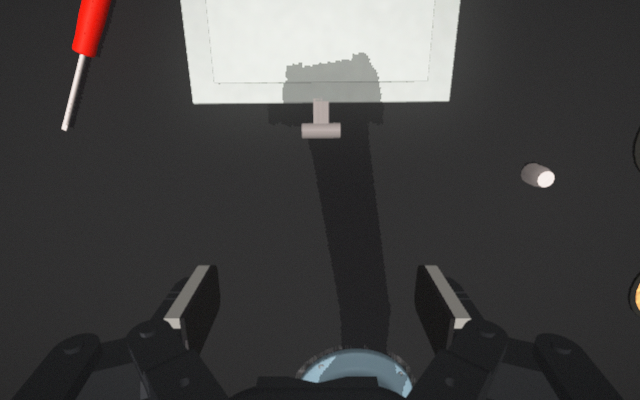

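The wrist view shows the handle bar at (302–340,130) and the lid's front edge running from (193,103) to (450,101), so the case is nearly square to the tool.

Run:
```python
from h import *
a=ray("wrist",(193,103),.092);b=ray("wrist",(450,101),.092)
d=a-b;psi=float(np.arctan2(-d[0],d[1]));print("psi",psi,np.linalg.norm(d))
h=ray("wrist",(321,130),.092);u=np.array([np.cos(psi),np.sin(psi),0])
H=h.copy();H[2]=.089;hin=H+.17*u;hin[2]=.085
print("handle",H,"hinge",hin)
np.savez("case.npz",psi=psi,H=H,hin=hin)
move_gripper(.07,30)
move_ptp([*H[:2],.16],q(psi));movel([*H[:2],.091],speed=.08)
print(read_eef_pos(),read_ft_force())
move_gripper(.03,50);print(read_finger_gap(),read_grasp_force(),read_ft_force())
if read_finger_gap()>.035:
    r0=np.hypot(.17,.006)
    for th in np.arange(.12,1.77,.12).tolist()+[1.77]:
        p=hin+.17*np.array([-np.cos(th)*u[0],-np.cos(th)*u[1],np.sin(th)])+np.array([0,0,.004])
        p[2]=min(p[2],.4)
        try: movel(p.tolist(),speed=.09)
        except MotionError as e: print(th,e);break
        f=read_ft_force();print(round(th,2),np.round(f,1),round(read_finger_gap(),4))
        if np.linalg.norm(f)>30: print("stop");break
save("scene","s1");print(read_time_s())
```

```text
psi 0.1252020282755951 0.261284628188438
handle [0.4551559  0.11431257 0.089     ] hinge [0.62382522 0.13554135 0.085     ]
[0.4556007  0.11460048 0.09133438] [-0.06264193  0.0712152  -0.59670173]
0.039090900056653194 50.18853306770325 [-1.2935972  -1.31921374  5.66546372]
0.12 [ 3.1  1.  -3.6] 0.0386
0.24 [ 4.9  1.3 -4.9] 0.0385
0.36 [ 5.7  1.8 -5.6] 0.0391
0.48 [ 5.1  1.5 -5.8] 0.0389
0.6 [ 5.3  1.7 -7.8] 0.0388
0.72 [ 4.   0.5 -7.3] 0.0389
0.84 [ 2.4  1.4 -6.4] 0.0389
0.96 [ 0.4  1.4 -5.4] 0.0388
1.08 [-1.1  1.  -3.9] 0.0387
1.2 [-0.4  1.6 -4. ] 0.0387
1.32 [-1.4  1.2 -2.7] 0.039
1.44 [-1.2  1.3 -1.1] 0.0388
1.56 [-1.4  0.9  0.5] 0.0387
1.68 [-0.8  1.5  1.7] 0.0385
1.77 [-0.6  2.6  3.8] 0.0385
11.8333
```

View pics/s1.png

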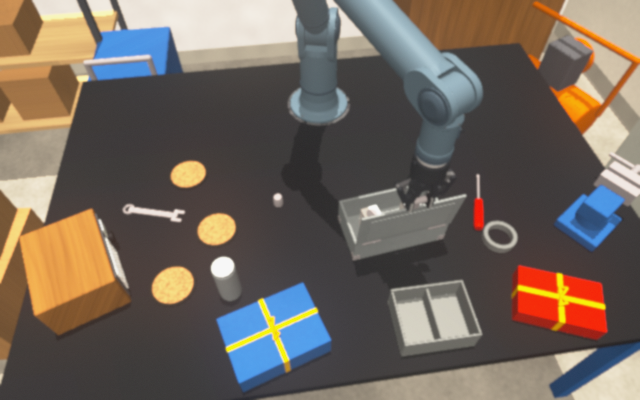

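The lid is past upright. I'll release it, back off and look at the tins.

Run:
```python
from h import *
d=np.load("case.npz");psi=float(d["psi"]);u=np.array([np.cos(psi),np.sin(psi),0]);v=np.array([-u[1],u[0],0]);hin=d["hin"]
move_gripper(.075,30);p=np.array(read_eef_pos());movel((p+[0,0,.07]).tolist(),speed=.15)
C=hin-.071*u;C[2]=0;print("case",C)
g=C-.06*u
move_ptp([g[0],g[1],.35],q(psi))
save("wrist","w2")
for nme in ("tin_left","tin_right"):
    for f in (tip_of,look_for):
        for r in f("wrist",nme)[:3]: print(f.__name__,nme,np.round(r["at"]),round(r["confidence"],2),ray("wrist",r["at"],.006 if f is tip_of else .078).round(3))
for s in (1,-1): e=C-.01*u+.06*s*v;print("expected",e, proj("wrist",[e[0],e[1],.078]))
print(read_time_s())
```

```text
case [0.55338097 0.12667521 0.        ]
call tin_left [268. 111.] 0.64 [0.532 0.189 0.006]
call tin_left [262. 114.] 0.95 [0.535 0.186 0.078]
call tin_right [360. 110.] 0.96 [0.549 0.069 0.006]
call tin_right [366. 112.] 0.83 [0.551 0.071 0.078]
expected [0.53596674 0.1849568  0.        ] [263.74465872 113.15303746]
expected [0.55095176 0.06589611 0.        ] [370.61654929 113.01518104]
13.85
```

View pics/w2.png

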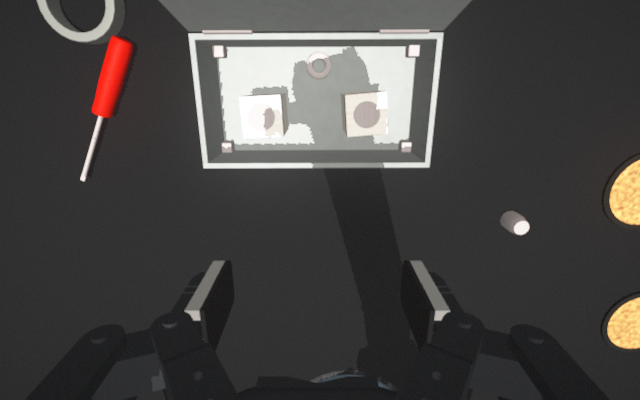

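The wrist view shows the lid fully open. Tin tops are at (262,116) and (366,114), both turned about +0.05 rad against the case, and they agree with the expected positions.

```bash
cat >> h.py <<'E'
def fz():
    r=[]
    for _ in range(8): pause(.05);r.append(read_ft_force()[2])
    return float(np.mean(r))
def grab(p,psi):
    move_gripper(.07,35)
    move_ptp([p[0],p[1],.13],q(psi));pause(.2);f0=fz()
    movel([p[0],p[1],.056],speed=.1)
    move_gripper(.03,38);g=read_finger_gap();print("gap",g,read_grasp_force())
    movel([p[0],p[1],.13],speed=.08);pause(.3);f1=fz()
    print("weight",f0-f1,f0,f1,"gap",read_finger_gap(),read_time_s());return f0-f1
E
python3 - <<'E'
from h import *
psi=float(np.load("case.npz")["psi"])
L=ray("wrist",(262,116),.078);R=ray("wrist",(366,114),.078);print(L,R)
np.savez("tins.npz",L=L,R=R)
grab(L,psi+.05)
save("wrist","w3")
movel([L[0],L[1],.06],speed=.08);movel([L[0],L[1],.0565],speed=.03);print(read_ft_force())
move_gripper(.07,35);movel([L[0],L[1],.14],speed=.15)
grab(R,psi+.06)
save("scene","s2")
E
```

```text
[0.53260437 0.18667544 0.078     ] [0.54924754 0.07085503 0.078     ]
gap 0.04570123028781976 39.65805172920227
weight 2.5308044855044907 0.2226719057217571 -2.3081325797827335 gap 0.04555937244129615 18.6
[ 0.79452804  0.36013988 -1.12420892]
gap 0.045700969179781434 40.2819961309433
weight 3.4734737721056534 -0.2038603100665614 -3.677334082172215 gap 0.04576798917932067 25.3667
```

View pics/s2.png

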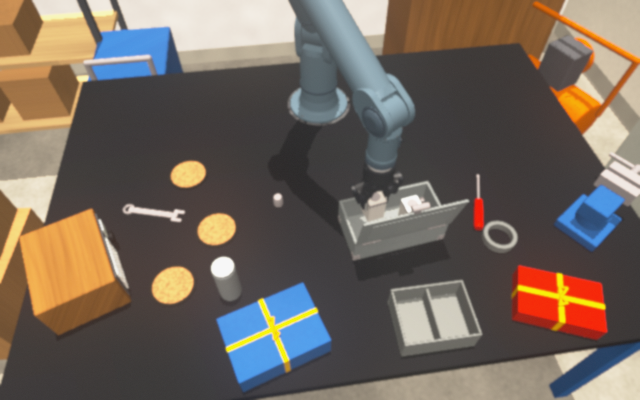

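The left tin reads 2.5 N and the right 3.5 N, so the right tin is the heavier one and it's in the gripper now. I'll recheck its weight, then carry it to the mat.

Run:
```python
from h import *
print(fz(),fz())
p=read_eef_pos();movel([p[0],p[1],.2],speed=.12)
try: movel([.489,-.359,.2],speed=.15)
except MotionError as e: print(e);move_ptp([.489,-.359,.2],q(.18))
pause(.8);print(read_eef_pos(),fz(),read_finger_gap(),read_grasp_force(),read_time_s())
save("scene","s3")
for n in("tin_left","tin_right"):
    for r in tip_of("scene",n)[:2]: print(n,np.round(r["at"]),round(r["confidence"],2),ray("scene",r["at"],.006).round(3),ray("scene",r["at"],.15).round(3))
```

```text
-3.7395233184999057 -3.897422253559653
[ 0.48901513 -0.35899512  0.19999367] -3.662286145217021 0.045601671562587834 39.53388333320618 31.1917
tin_left [407. 216.] 0.55 [0.523 0.186 0.006] [0.619 0.14  0.15 ]
tin_right [204. 196.] 0.55 [ 0.368 -0.392  0.006] [ 0.485 -0.362  0.15 ]
```

View pics/s3.png

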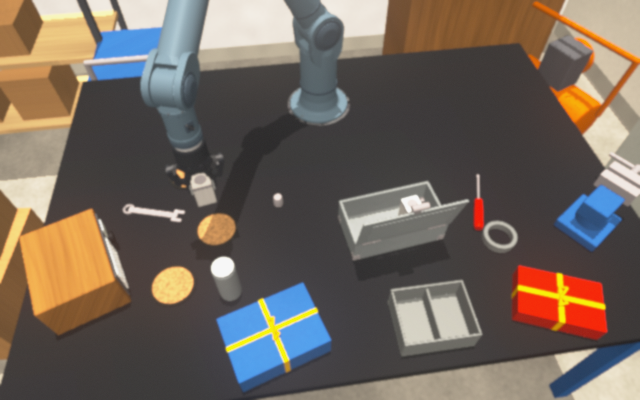

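The right tin is held upright over the mat (tin at (204,190), mat at (216,229)). The left tin stands in the open case at (412,205), and the bystanders haven't moved.

```bash
python3 -c "
from bench import *
print(sign_off())"
```

```text
the job is handed in; nothing more can be done
None
```

I handed the job in with the right tin, the heavier at about 3.5 N against 2.5 N, held upright about 15 cm above the leftmost mat; the left tin stands in the open case and nothing else was moved, but sign-off returned no verdict.

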